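Prove the bench breaker, then hold the dead-man key

TASK

Before the mainboard on the repair bench is powered, prove the breaker: press its test button fully so that the upright lever drops by itself, then lift the lever fully back so that it stands on its own. Then press the big round dead-man key with the fingertips until its top is flush with the metal collar around it (clearly past flush trips it) and keep holding it there: you finish while still holding the key, with the lever still up and the test button out. Leave everything else on the bench where it stands.

Things in the scene. Friction and masses are not known exactly. Their poses are not given: they have to be found in the camera images.
- breaker: Breaker box, fixed: grey painted box 120 (x) x 130 (y) x 60 mm high. On top, a small round test button on a grey boss (28 mm across, 12 mm high, centre x +12, y +30 mm) and a trip lever in a black slot along x at y -32 mm. Origin: centre of its underside. At yaw 0 its front (-x) faces the robot; the lever drops to the front. Yaw up to 0.4 rad either way.
- test_button (a joint): Travel of the test button: 0 out, 0.008 m fully in (downwards). Spring return, about 2.5 N at first and 6 N fully in. Pressed more than about 4.5 mm it tips the standing lever over, which then falls by itself in about half a second.
- button_top (a point): Centre of the top face of the test button: black cap 22 mm across, 10 mm proud of its boss when out (82 mm above the bench), 2 mm proud when fully in. It lies at x +12, y +30 mm in the breaker's frame.
- trip_lever (a joint): Lever angle. Hinge along the breaker's y at x +30, y -32, z +50 mm in its frame. 0: up on its stop, leaning 0.2 rad past upright to the rear; grows as it drops to the front; 1.15: down on its stop, 0.95 rad forward of upright. No spring, only weight (~60 g): behind upright it stays up, ahead of upright it falls. Can be pinched across its width from above and swung, pivoting between the pads.
- lever_grip (a point): Middle of the lever's black grip, 53 mm from the hinge: 16 mm wide (along the breaker's y), 14 mm thick, 28 mm long along the lever, which is 67 mm long from the hinge. Up it is about 102 mm above the bench, dropped about 81 mm, over the box top (60 mm).
- deadman: Dead-man box, fixed to the bench: grey painted box 110 x 110 x 50 mm high with an aluminium collar on top in its middle (72 mm outside, 58 mm inside diameter, 22 mm high), and a large black round key standing up through the collar. Origin: centre of its underside.
- hold_key (a joint): Travel of the dead-man key: 0 out, grows as it is pressed down, 0.014 m flush with the collar's rim, 0.026 m at the bottom. Spring return: about 4 N to start, 9 N when flush, 350 N/m. Flush within 3.5 mm is the hold position; beyond 0.021 m it trips and the job has failed.
- key_top (a point): Centre of the flat top of the dead-man key, a black cylinder 52 mm across, 14 mm proud of the collar (86 mm above the bench) when out.
- rim (a point): Centre of the collar's rim plane, 72 mm above the bench: the level at which the key's top must be held. Fixed.
- mainboard: Bystander: loose green computer mainboard 170 x 170 mm with a black fan cooler, 57 mm high. Origin: centre of its underside.
- solvent_bottle: Bystander: loose brown glass bottle 84 mm across, 190 mm high. Origin: centre of its underside.
- flux_bottle: Bystander: loose small green bottle 38 mm across, 85 mm high. Origin: centre of its underside.
- wood_offcut: Bystander: loose wooden block 50 x 110 x 22 mm. Origin: centre of its underside.
- solder_spool: Bystander: loose white solder spool 44 mm across, 26 mm high, beside the dead-man box (+y side). Origin: centre of its underside.
- paste_jar: Bystander: loose small jar 34 mm across, 35 mm high, beside the breaker box (-y side). Origin: centre of its underside.
- screwdriver: Bystander: loose screwdriver 160 mm long, lying just in front of the mainboard. Origin: under the tool's middle.
Not all that is in view belongs to the job. Leave any purple or red look-alike of the breaker alone.

How it is judged:
By the outcome, as a careful person would: the job done as asked, in the order asked, and still so for the second after the job is handed in, while the arm keeps its last pose, push and grip.
It also fails if it takes over 58 s, if anything falls off the work surface, if the arm or the gripper's body presses on something with over 40 N, if the wrist force passes 120 N, or if a joint passes its speed limit or range.

ROBOT

A 6-joint arm with a two-finger parallel gripper is mounted at the origin on the work surface. World frame = base frame: x ahead of the robot, y to its left, z up, the work surface at z = 0. Lengths are in mm, angles in rad, forces in N, time in s.
With the tool pointing down it reaches from about 400 to 825 mm from the base axis. Payload 7 kg.
Tool frame: the origin (TCP) lies on the centre line of the jaws, within the pads' length; the fingertips stand 22 mm ahead of it and the grasp point (between the pads) lies 3 mm ahead of it; z points along the fingers, y is the line along which they close (so a half turn about z gives the same grasp; the last joint's range is limited). The gripper opens to 88 mm and grips with 3 to 60 N. Pads are 19 mm wide; open, the fingers measure 130 mm over their backs; the gripper's body (78 mm by 193 mm) begins 47 mm behind the grasp point.
Start: joints at [-0.831, 0.359, 0.012, 0, -1.224, -0.288], TCP at [294.667, -607.262, 217.061] pointing down, gripper open.
Joint ranges: [-3.07, 3.07], [-1.43, 2.12], [-1.02, 1.25], [-3.03, 1.67], [-3.05, -0], [-3.03, 3.03]. Speed limits (rad/s): [2.39, 2.39, 3.01, 3.14, 3.14, 3.14].

INTERFACE

Orientations are given as a rotation vector (axis times angle).
In Python, from cell import telemetry, cams, hand_in gives the robot as it stands.
- The arm moves only by the tool carry_out, never from a script. Its argument "plan" is a list that holds one entry, the list of rows, each a list of 6 numbers: the shift along the tool's x, y, z in units of 0.5 m (1.0 is 0.5 m), then the turn, a rotation vector about the tool's x, y, z in units of pi rad (1.0 is pi rad). In form: [[[tx, ty, tz, wx, wy, wz], ...]]. A call has exactly 10 rows; each row is the pose to reach, as a shift and turn from the pose commanded when the call began, along the tool's axes at that moment, turning the shorter way round; what a row does not reach only later rows make up. A row lasts 1/12 s, in which the tool goes at most 41.7 mm and 7.16 degrees, less where a joint would pass 70% of its speed; a pose out of reach is approached as far as the arm can. A call with a number of a shift or a turn outside -1 to 1 is refused whole. A call with a gripper value outside its range is refused whole. "claw" is the opening, from -1 (shut) to 1 (fully open), set as the call begins (left out, the last holds). The fingers move at their own pace and stop on an object; the grip force is fixed at half the most. Time passes only in rows, so rows that repeat a pose let the fingers close, or fill a call up. It gives the time, the measured TCP pose, the force, the opening and the grip force at its end, in the units of the state.
- telemetry.read_state(): the state, without advancing time (a new reading comes with each control period).
- cams.snapshot(name): name is "scene" or "top" or "wrist"; returns a dict with "frame" (400x640x3 uint8, red, green, blue), "camera_matrix" (3x3 intrinsics, pixels), "world_from_camera" (4x4, takes a point from camera to world coordinates). Camera axes: x right, y down, z forward; pixel columns grow to the right and rows downward; lengths in mm; the calibration is good to about 2 mm. The wrist camera is an equidistant fisheye: a pixel r from the principal point sees the ray r / f radians off the axis. A picture is of the moment at which its call begins. There is no depth.
- hand_in(): hands the job in; it is judged then, once.
Trained networks look in the newest picture that a camera, given by its name, has taken for a name from the list of things; names that differ only in an ending like _2 or _b are one class to them, and where a whole thing is asked for, a point or a joint stands for the part that bears it (a point fixed in the world has none). Each returns a list of dicts, best first, with "p" (0 to 1); they miss things now and then, are a little off and sometimes report something else, mostly with a low value. They report only what shows in the picture. A call takes as long as a camera call. They do not tell look-alikes from the thing itself.
- cams.outline_of(camera, query): "pixels" (400x640 bool, what is visible of it).
- cams.pinpoint(camera, query): "location" ([x, y, z] in mm, in world coordinates, good to about 4 mm: a listed point, or the origin of a listed thing).
The state is a dict: "t": time; "qpos": joint angles; "dq": joint speeds; "joint_torque": joint torques, N m; "eef_pos": TCP position; "eef_rot": TCP orientation; "force": force on the tool from outside, world axes, zero at the start; "torque": the same for the moment, N m; "finger_gap": finger opening in mm; "finger_force": force on a finger pad.
Only numpy, scipy, OpenCV 4.12 (cv2) and the standard library are available. Lean on these libraries where they do the work, as an engineer would, in place of code of your own. Each camera call takes 0.05 s, during which the arm holds its last target. There are 200 camera calls.

## Working session

There is one attempt and no reset: what is moved stays moved. The work goes in short steps, Python scripts to look and compute and a tool call to move; the robot and the scene stay as the last step left them, time stands still between calls to the robot, and variables do not carry over. Pictures are saved under pics/ and viewed, at most 10 in all, crops included, and the job is handed in when it is done.

Besides the shell and the picture viewer there is one more tool, called after "Emit:" as a command line: name --argument value ..., lists and objects as JSON in quotes. carry_out: Moves the arm, as the interface text tells. Shifts and turns lie within -1 to 1; 1 stands for 0.5 m of shift or pi rad of turn. Its arguments: {"type":"object","properties":{"plan":{"type":"array","items":{"type":"array","items":{"type":"array","items":{"type":"number"}}}},"claw":{"type":"number"}},"required":["plan"]}

```bash
mkdir -p pics; python3 - <<'E'
from cell import telemetry,cams
import cv2,numpy as np
s=telemetry.read_state();print(s['t'],s['eef_pos'],s['eef_rot'],s['finger_gap'])
ims=[]
for c in('scene','top'):
    f=cams.snapshot(c);ims.append(f['frame'])
    cv2.imwrite(f'pics/{c}0.png',f['frame'][:,:,::-1])
    print(c,np.round(f['world_from_camera'],2).tolist(),f['camera_matrix'].tolist())
    for q in('breaker','button_top','lever_grip','deadman','key_top','rim','mainboard','solvent_bottle','flux_bottle','wood_offcut','solder_spool','paste_jar','screwdriver'):
        print(q,[(np.round(d['location']).tolist(),round(d['p'],2)) for d in cams.pinpoint(c,q)[:3]])
E
```

```text
0.0 [ 294.45467686 -606.83070993  216.12125206] [ 7.03444389e-01 -3.06127385e+00 -2.45389451e-03] 87.53878319648824
scene [[0.59, 0.47, -0.65, 1237.48], [0.81, -0.33, 0.49, -690.17], [0.02, -0.82, -0.58, 734.66], [0.0, 0.0, 0.0, 1.0]] [[419.0096315837861, 0.0, 319.51071850047845], [0.0, 419.0096315837861, 187.37875624289944], [0.0, 0.0, 1.0]]
breaker [([523.0, -288.0, 4.0], 0.96), ([441.0, -623.0, 4.0], 0.8), ([544.0, -9.0, 71.0], 0.6)]
button_top [([452.0, -592.0, 87.0], 0.58), ([187.0, -320.0, 82.0], 0.57), ([540.0, -262.0, 84.0], 0.39)]
lever_grip [([478.0, -663.0, 101.0], 0.67), ([218.0, -380.0, 100.0], 0.59), ([557.0, -329.0, 102.0], 0.57)]
deadman [([544.0, -2.0, 0.0], 0.62)]
key_top [([543.0, -5.0, 85.0], 0.79)]
rim [([546.0, -9.0, 74.0], 0.89), ([555.0, 80.0, 2.0], 0.56)]
mainboard [([578.0, 308.0, 3.0], 0.9), ([545.0, -9.0, 73.0], 0.49)]
solvent_bottle [([783.0, 193.0, -2.0], 0.97)]
flux_bottle [([754.0, -72.0, -1.0], 0.64)]
wood_offcut [([749.0, -217.0, 4.0], 0.82)]
solder_spool [([467.0, 302.0, 1.0], 0.74), ([556.0, 78.0, 4.0], 0.54), ([541.0, -9.0, 1.0], 0.33)]
paste_jar 
[... 440 characters left out ...]
p [([540.0, -258.0, 81.0], 0.58), ([549.0, -4.0, 73.0], 0.46)]
lever_grip [([562.0, -324.0, 106.0], 0.43)]
deadman [([562.0, -324.0, 106.0], 0.66), ([544.0, -7.0, -0.0], 0.59)]
key_top [([538.0, -10.0, 88.0], 0.73)]
rim []
mainboard [([576.0, 309.0, -1.0], 0.62), ([511.0, -378.0, 2.0], 0.42), ([465.0, 306.0, -0.0], 0.23)]
solvent_bottle [([785.0, 194.0, 1.0], 0.87)]
flux_bottle [([547.0, -5.0, 76.0], 0.63), ([757.0, -70.0, -6.0], 0.57)]
wood_offcut [([509.0, -377.0, 0.0], 0.64), ([752.0, -225.0, 1.0], 0.61), ([756.0, -70.0, -6.0], 0.45)]
solder_spool [([559.0, 76.0, -1.0], 0.52)]
paste_jar [([510.0, -378.0, 2.0], 0.49)]
screwdriver [([464.0, 309.0, -1.0], 0.8), ([753.0, -221.0, -3.0], 0.32)]
```

View pics/scene0.png

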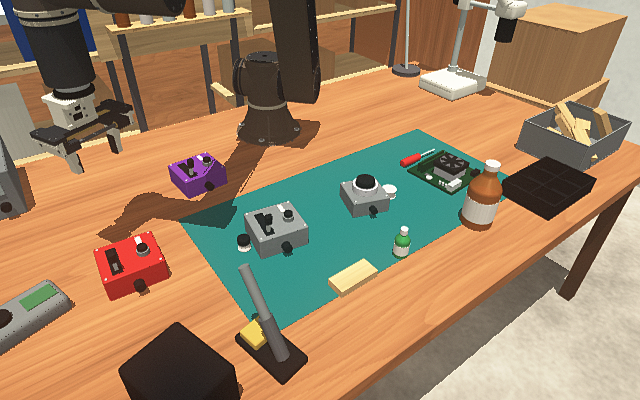

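View pics/top0.png

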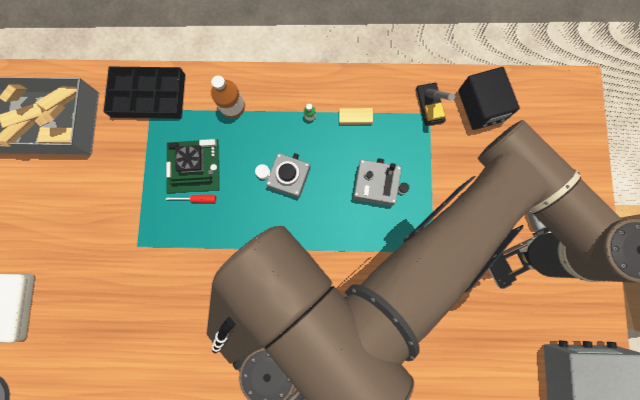

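Three breaker-like boxes in the scene picture: grey at (277,229), red at (131,265), purple at (197,174). The grey one fits the "grey painted box", and the networks put it at about (524,-286). The dead-man is at (365,190). I'll confirm with an enlarged crop, overlaying the fitted model.

```bash
cat > h.py <<'E'
import numpy as np,cv2
from cell import telemetry,cams
def proj(f,P):
    W=np.array(f['world_from_camera']);P=np.atleast_2d(P)
    c=(P-W[:3,3])@W[:3,:3];u=c@np.array(f['camera_matrix']).T
    return u[:,:2]/u[:,2:]
def brk(p,L):
    x,y,a=p;L=np.atleast_2d(np.array(L,float));c,s=np.cos(a),np.sin(a)
    return np.c_[x+c*L[:,0]-s*L[:,1],y+s*L[:,0]+c*L[:,1],L[:,2]]
E
cat > fit.py <<'E'
from h import *
from scipy.optimize import minimize
fs={c:cams.snapshot(c) for c in('scene','top')}
ms={}
for c in fs:
    for q,g in(('breaker',(525,-286,30)),('deadman',(544,-7,25))):
        u=proj(fs[c],g)[0].round().astype(int)
        o=[d for d in cams.outline_of(c,q) if d['pixels'][u[1],u[0]]]
        if o: ms[c,q]=o[0]['pixels'];print(c,q,o[0]['p'],o[0]['pixels'].sum())
def corners(hx,hy,h): return [(i*hx,j*hy,k) for i in(-1,1) for j in(-1,1) for k in(0,h)]
def mask(f,p,L,S=4):
    m=np.zeros((400*S,640*S),np.uint8)
    for l in L:
        h=cv2.convexHull(((proj(f,brk(p,l))+.5)*S).astype(np.float32)); cv2.fillConvexPoly(m,h.round().astype(np.int32),1)
    return cv2.resize(m.astype(np.float32),(640,400),interpolation=cv2.INTER_AREA)
t=np.linspace(0,2*np.pi,40)
cyl=lambda x,y,r,z0,z1:[(x+r*np.cos(a),y+r*np.sin(a),z) for a in t for z in(z0,z1)]
lev=[(30+l*np.sin(.2)+i*7,-32+j*8,50+l*np.cos(.2)) for l in(0,67) for i in(-1,1) for j in(-1,1)]
M={'breaker':[corners(60,65,60),cyl(12,30,14,60,72),cyl(12,30,11,72,82),lev],'deadman':[corners(55,55,50),cyl(0,0,36,50,72),cyl(0,0,26,72,86)]}
for q,p0 in(('breaker',(525,-286,-.13)),('deadman',(544,-7,-.3))):
  for cs in(('scene',),('top',),('scene','top')):
    cs=[c for c in cs if (c,q) in ms]
    if not cs: continue
    f=lambda p:sum(np.abs(mask(fs[c],p,M[q])-ms[c,q]).sum()/ms[c,q].sum() for c in cs)
    r=minimize(f,p0,method='Nelder-Mead',options=dict(initial_simplex=np.array(p0)+np.array([[0,0,0],[6,0,0],[0,6,0],[0,0,.15]])))
    print(q,cs,r.x.round(3),round(r.fun,3),f(p0))
  P=r.x
  if q=='breaker':
    print('button',brk(P,(12,30,82)),'grip',brk(P,(40.5,-32,102)))
    B=P
ims=[]
for c in fs:
    S=5;im=cv2.resize(fs[c]['frame'],None,fx=S,fy=S,interpolation=cv2.INTER_CUBIC)[:,:,::-1].copy()
    for pts in((12,30,82),(40.5,-32,102)),:
        pass
    for L,col in((corners(60,65,60),(0,255,255)),([(12,30,82)],(0,0,255)),([(40.5,-32,102)],(255,0,255))):
        for u in proj(fs[c],brk(B,L)): cv2.circle(im,tuple(((u+.5)*S).astype(int)),3,col,-1)
    u=(proj(fs[c],(B[0],B[1],50))[0]*S).astype(int);ims.append(im[u[1]-200:u[1]+200,u[0]-200:u[0]+200])
cv2.imwrite('pics/crop1.png',np.hstack(ims))
E
python3 fit.py
```

```text
scene breaker 0.98 2658
scene deadman 0.76 1573
top breaker 0.75 1804
top deadman 0.84 1305
breaker ['scene'] [ 5.25801e+02 -2.90072e+02 -1.90000e-01] 0.042 0.08020598194130925
breaker ['top'] [ 5.25129e+02 -2.88782e+02 -1.66000e-01] 0.044 0.08252494456762749
breaker ['scene', 'top'] [ 5.25049e+02 -2.89428e+02 -1.70000e-01] 0.09 0.16273092650893672
button [[ 541.96398123 -261.89829878   82.        ]] grip [[ 559.53448826 -327.83408029  102.        ]]
deadman ['scene'] [ 5.4546e+02 -9.1280e+00 -3.6900e-01] 0.069 0.08188970120788303
deadman ['top'] [ 5.45551e+02 -1.00410e+01 -3.13000e-01] 0.072 0.09947318007662835
deadman ['scene', 'top'] [ 5.45002e+02 -9.47600e+00 -3.28000e-01] 0.148 0.1813628812845114
```

View pics/crop1.png

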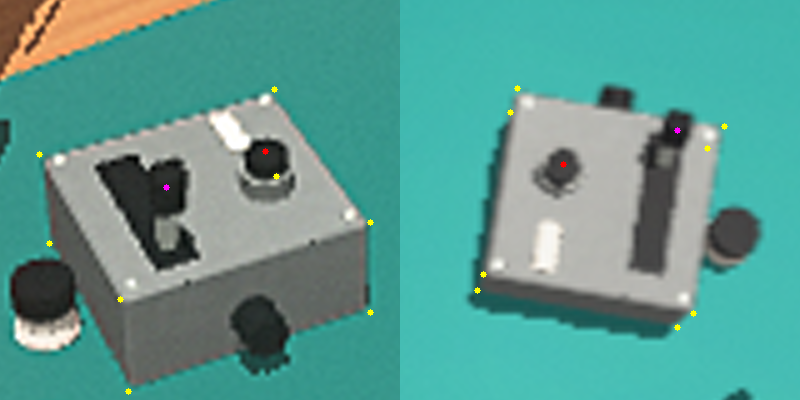

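The left and right crops show the grey breaker with its lever up, at (166,187) and (677,130), and the model overlay fits to about 2 mm. So it is the one meant; the red and purple boxes are look-alikes. Next I go above the button with the fingers shut and aligned to the breaker's yaw.

```bash
cat > step.py <<'E'
# usage: step.py yawdeg x y z [x y z ...] : world TCP targets -> tool-axis units from measured pose
import sys
from h import *
from scipy.spatial.transform import Rotation as R
s=telemetry.read_state();r=R.from_rotvec(s['eef_rot']);p=np.array(s['eef_pos'])
a=[float(v) for v in sys.argv[1:]];th=np.radians(a[0])  # direction of tool y
T=R.from_matrix(np.array([[np.sin(th)*-1,np.cos(th),0],[np.cos(th),np.sin(th),0],[0,0,-1]]).T if 0 else np.c_[[-np.sin(th),np.cos(th),0],[np.cos(th),np.sin(th),0],[0,0,-1]]@np.diag([1,1,1]))
assert abs(np.linalg.det(T.as_matrix())-1)<1e-6
w=(r.inv()*T).as_rotvec()/np.pi
print('t',round(s['t'],2),'p',p.round(1),'F',np.round(s['force'],1),'gap',round(s['finger_gap'],1),'w',w.round(4))
for q in np.array(a[1:]).reshape(-1,3): print(q,(r.inv().apply(q-p)/500).round(4))
E
python3 step.py 80.3 542 -262 190 542 -262 120
```

```text
t 1.7 p [ 294.7 -607.3  217.1] F [-1.2 -0.2 -0.8] gap 87.5 w [-0.      0.      0.1977]
[ 542. -262.  190.] [-0.7465  0.4053  0.0541]
[ 542. -262.  120.] [-0.7465  0.4053  0.1941]
```

Emit:
carry_out --plan '[[[-0.7465,0.4053,0.0541,0,0,0.1977],[-0.7465,0.4053,0.0541,0,0,0.1977],[-0.7465,0.4053,0.0541,0,0,0.1977],[-0.7465,0.4053,0.0541,0,0,0.1977],[-0.7465,0.4053,0.0541,0,0,0.1977],[-0.7465,0.4053,0.0541,0,0,0.1977],[-0.7465,0.4053,0.0541,0,0,0.1977],[-0.7465,0.4053,0.0541,0,0,0.1977],[-0.7465,0.4053,0.0541,0,0,0.1977],[-0.7465,0.4053,0.0541,0,0,0.1977]]]' --claw -1

```text
t: 2.53
eef_pos: [531.6, -276.0, 191.6]
eef_rot: [0.265, 3.13, -0.0]
force: [-0.3, -0.6, -0.3]
finger_gap: 26.7
finger_force: 0.0
```

```bash
python3 step.py 80.3 542 -262 115
```

```text
t 2.53 p [ 531.6 -276.   191.6] F [-0.3 -0.6 -0.3] gap 26.7 w [-0.      0.0003  0.    ]
[ 542. -262.  115.] [-0.0157  0.0312  0.1531]
```

Emit:
carry_out --plan '[[[0,0,0.12,0,0,0],[0,0,0.12,0,0,0],[0,0,0.12,0,0,0],[0,0,0.12,0,0,0],[0,0,0.12,0,0,0],[0,0,0.12,0,0,0],[0,0,0.12,0,0,0],[0,0,0.12,0,0,0],[0,0,0.12,0,0,0],[0,0,0.12,0,0,0]]]'

```text
t: 3.37
eef_pos: [530.7, -278.1, 131.8]
eef_rot: [0.266, 3.129, -0.0]
force: [0.1, 0.1, -0.2]
finger_gap: 0.4
finger_force: 0.0
```

```bash
python3 - <<'E'
from h import *
ims=[]
for c in('wrist','scene'):
    f=cams.snapshot(c)
    for q in('button_top','lever_grip'): print(c,q,[(np.round(d['location'],1).tolist(),round(d['p'],2)) for d in cams.pinpoint(c,q)[:3]])
    im=f['frame'][:,:,::-1]
    if c=='scene': im=cv2.resize(im[130:290,180:380],None,fx=2,fy=2.5)
    else: im=cv2.resize(im,(400,250)); im=cv2.copyMakeBorder(im,0,150,0,0,cv2.BORDER_CONSTANT)
    ims.append(im)
cv2.imwrite('pics/c2.png',np.hstack(ims))
E
python3 step.py 80.3 542 -262 115 542 -262 102 542 -262 94
```

```text
wrist button_top [([752.4, -69.5, -2.1], 0.66), ([455.9, -595.6, 81.0], 0.62), ([542.3, -258.5, 81.4], 0.61)]
wrist lever_grip []
scene button_top [([190.7, -321.0, 82.3], 0.62), ([541.0, -262.0, 83.3], 0.46), ([454.4, -594.1, 89.3], 0.4)]
scene lever_grip [([524.6, -288.8, 5.8], 0.69), ([559.1, -326.3, 102.3], 0.66), ([477.3, -658.9, 101.7], 0.58)]
t 3.67 p [ 530.6 -277.9  131.2] F [-0.1  0.3  0.4] gap 0.5 w [-0.     -0.0001  0.    ]
[ 542. -262.  115.] [-0.0172  0.0352  0.0324]
[ 542. -262.  102.] [-0.0172  0.0352  0.0584]
[ 542. -262.   94.] [-0.0172  0.0352  0.0744]
```

View pics/c2.png

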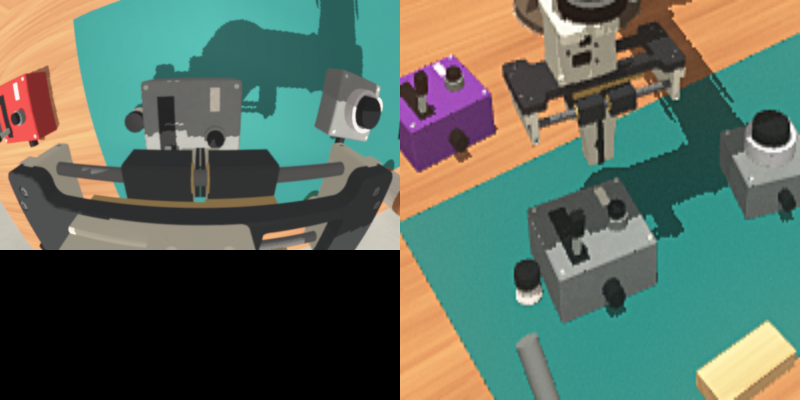

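Wrist view: button at (213,140) and lever ahead of the fingers. The networks agree on the button at (542,-261,82). Pressing now.

Emit:
carry_out --plan '[[[-0.0172,0.0352,0.01,0,0,0],[-0.0172,0.0352,0.02,0,0,0],[-0.0172,0.0352,0.035,0,0,0],[-0.0172,0.0352,0.045,0,0,0],[-0.0172,0.0352,0.053,0,0,0],[-0.0172,0.0352,0.06,0,0,0],[-0.0172,0.0352,0.066,0,0,0],[-0.0172,0.0352,0.071,0,0,0],[-0.0172,0.0352,0.073,0,0,0],[-0.0172,0.0352,0.073,0,0,0]]]'

```text
t: 4.5
eef_pos: [541.9, -262.1, 94.6]
eef_rot: [-0.266, -3.13, -0.0]
force: [-0.0, 1.2, -0.0]
finger_gap: 0.3
finger_force: 0.0
```

```bash
python3 step.py 80.3 542 -262 94
```

```text
t 4.5 p [ 541.9 -262.1   94.6] F [-0.   1.2 -0. ] gap 0.3 w [-0.     -0.0001 -0.0001]
[ 542. -262.   94.] [-0.0001  0.0002  0.0011]
```

```bash
python3 - <<'E'
from h import *
f=cams.snapshot('scene');im=f['frame'][130:290,190:350,::-1]
a=cv2.resize(im,(400,400),interpolation=cv2.INTER_CUBIC)
f=cams.snapshot('wrist');b=cv2.resize(f['frame'][80:280,200:400,::-1],(400,400))
cv2.imwrite('pics/c3.png',np.hstack([a,b]))
s=telemetry.read_state();print(s['force'],s['torque'],s['eef_pos'])
E
```

```text
[-0.95968285  0.59467189 -0.12121129] [-0.03888196 -0.00715387  0.01165188] [ 542.1770416  -262.1134502    94.95236219]
```

View pics/c3.png

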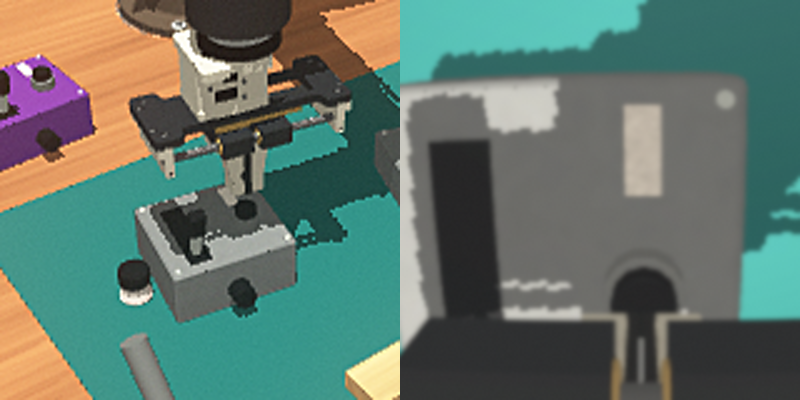

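The scene crop shows the fingertips at scene pixel (284,208), apparently still above or behind the button at (288,213). The lever is up and there is no force, so there is no contact. Next I check the fingertip location against projections.

```bash
python3 - <<'E'
from h import *
f=cams.snapshot('scene');T=f['frame'][:,:,::-1]
for z in(62,72.6,82,92): print(z,proj(f,(542,-262,z))[0].round(1))
print([(np.round(d['location'],1).tolist(),round(d['p'],2)) for d in cams.pinpoint('scene','button_top')[:3]])
im=cv2.resize(T[180:240,240:320],None,fx=10,fy=10,interpolation=cv2.INTER_CUBIC)
for z,c in((72.6,(0,0,255)),(82,(0,255,255))):
    u=((proj(f,(542,-262,z))[0]+.5-[240,180])*10).astype(int);cv2.circle(im,tuple(u),3,c,-1)
cv2.imwrite('pics/c4.png',im)
E
```

```text
62 [287.8 218. ]
72.6 [287.7 214.7]
82 [287.6 211.7]
92 [287.5 208.6]
[([540.7, -261.7, 84.1], 0.53), ([453.6, -592.9, 87.1], 0.43), ([187.0, -322.3, 79.3], 0.42)]
```

View pics/c4.png

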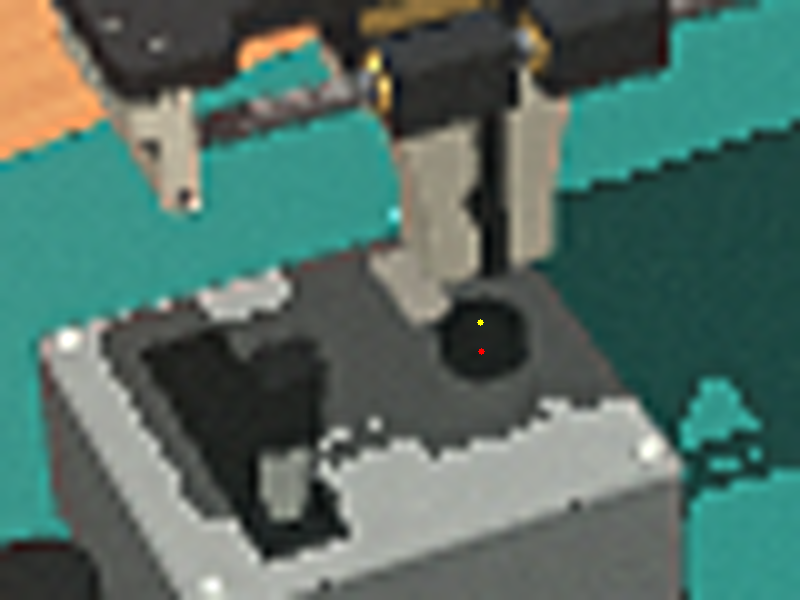

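The finger bottoms appear at about scene (287,209), which fits tip z≈90 rather than 72.6, and the button is visibly out. I'll descend gently and watch the force.

Emit:
carry_out --plan '[[[0,0,0.002,0,0,0],[0,0,0.004,0,0,0],[0,0,0.006,0,0,0],[0,0,0.008,0,0,0],[0,0,0.01,0,0,0],[0,0,0.012,0,0,0],[0,0,0.014,0,0,0],[0,0,0.016,0,0,0],[0,0,0.018,0,0,0],[0,0,0.018,0,0,0]]]'

```text
t: 5.53
eef_pos: [541.9, -262.0, 85.5]
eef_rot: [-0.266, -3.13, -0.0]
force: [1.1, -0.1, -1.0]
finger_gap: 0.4
finger_force: 0.0
```

```bash
python3 - <<'E'
from h import *
f=cams.snapshot('wrist');K=np.array(f['camera_matrix']);W=np.array(f['world_from_camera'])
print(W.round(2).tolist(),K[0].tolist(),K[1].tolist())
s=telemetry.read_state();print(s['force'],s['eef_pos'],s['torque'])
cam=cams.snapshot('scene')
def fish(P):
    c=(np.array(P)-W[:3,3])@W[:3,:3];r=np.hypot(c[0],c[1]);th=np.arctan2(r,c[2]);return K[:2,2]+K[0,0]*th*c[:2]/r
a=cv2.resize(f['frame'][180:330,240:400,::-1],None,fx=2.5,fy=2.5)
for P,c in(((542,-262,82),(0,255,255)),(np.array(s['eef_pos'])-[0,0,22],(0,0,255))):
    u=(fish(P)-[240,180])*2.5;print(fish(P));cv2.circle(a,tuple(u.astype(int)),3,c,-1)
b=cv2.resize(cam['frame'][180:240,250:314,::-1],(400,375),interpolation=cv2.INTER_CUBIC)
cv2.imwrite('pics/c5.png',np.hstack([a,b]))
E
```

```text
[[0.17, 0.94, 0.28, 465.31], [0.99, -0.16, -0.05, -248.1], [-0.0, 0.28, -0.96, 253.86], [0.0, 0.0, 0.0, 1.0]] [309.70691628693146, 0.0, 320.11806387870996] [0.0, 309.70691628693146, 200.41603580156908]
[ 0.94866591  0.60592507 -0.30830293] [ 541.99464198 -262.01553003   85.63420736] [-0.05617378 -0.0590646   0.02040312]
[318.96529228 242.78251024]
[319.05389342 231.34839516]
```

View pics/c5.png

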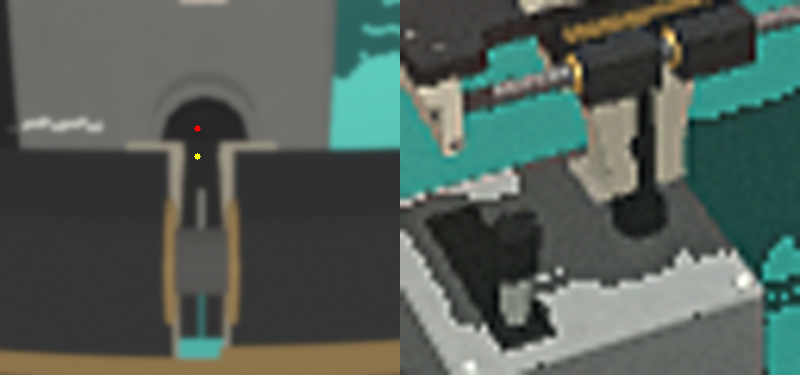

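The wrist crop shows the fingertips just over the button, at about (197,145), and the scene crop shows the lever still up. Still no force, so I descend further in small steps.

Emit:
carry_out --plan '[[[0,0,0.001,0,0,0],[0,0,0.002,0,0,0],[0,0,0.003,0,0,0],[0,0,0.004,0,0,0],[0,0,0.005,0,0,0],[0,0,0.006,0,0,0],[0,0,0.007,0,0,0],[0,0,0.008,0,0,0],[0,0,0.008,0,0,0],[0,0,0.008,0,0,0]]]'

```text
t: 6.47
eef_pos: [542.0, -262.0, 81.7]
eef_rot: [-0.266, -3.13, -0.0]
force: [-0.3, 0.7, 0.1]
finger_gap: 0.4
finger_force: 0.0
```

```bash
python3 - <<'E'
from h import *
s=telemetry.read_state();print(s['force'],s['eef_pos'],np.round(s['joint_torque'],2),np.round(s['qpos'],4))
f=cams.snapshot('scene')
b=cv2.resize(f['frame'][190:230,262:315,::-1],None,fx=15,fy=15,interpolation=cv2.INTER_CUBIC)
b=cv2.convertScaleAbs(b,alpha=1.8,beta=10)
for P,c in(((542,-262,82),(0,255,255)),((542,-262,72),(0,0,255)),(tuple(np.array(s['eef_pos'])-[0,0,22]),(255,0,255)),(tuple(s['eef_pos']),(255,255,0))):
    u=((proj(f,P)[0]+.5-[262,190])*15).astype(int);cv2.circle(b,tuple(u),3,c,-1)
cv2.imwrite('pics/c6.png',b[:600,:795])
E
```

```text
[-0.27936157  0.71797088  0.05262347] [ 542.03803752 -261.99347606   81.71445562] [ -0.   -52.96  24.05   5.72  -0.08  -0.  ] [-0.126   0.3589 -0.3248 -0.     -0.8872 -1.6141]
```

View pics/c6.png

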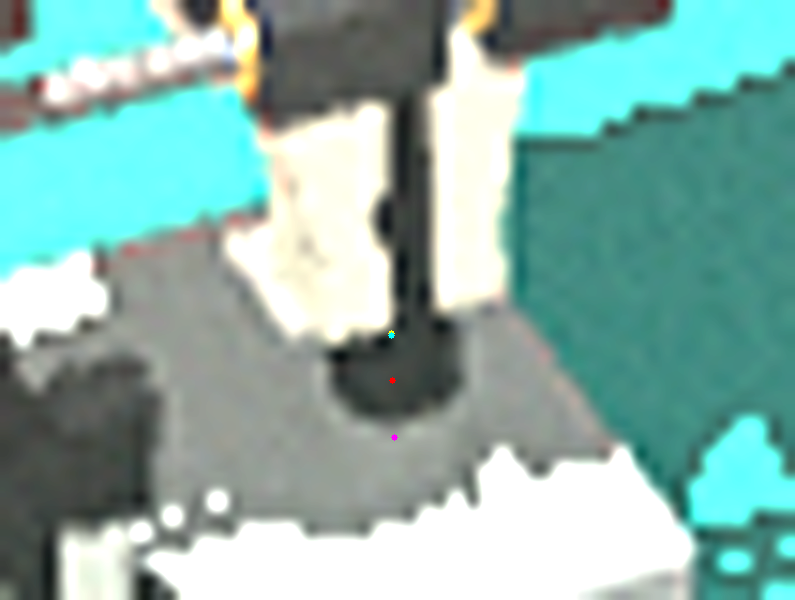

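In the enhanced crop the finger bottoms sit at (390,325), level with the TCP dot and right on the button's top at (391,334). So with the fingers shut the tips really stand about at TCP height, not 22 mm ahead. I continue and calibrate from the force.

Emit:
carry_out --plan '[[[0,0,0.001,0,0,0],[0,0,0.002,0,0,0],[0,0,0.003,0,0,0],[0,0,0.004,0,0,0],[0,0,0.005,0,0,0],[0,0,0.006,0,0,0],[0,0,0.007,0,0,0],[0,0,0.008,0,0,0],[0,0,0.008,0,0,0],[0,0,0.008,0,0,0]]]'

```text
t: 7.35
eef_pos: [542.0, -262.0, 77.7]
eef_rot: [-0.266, -3.13, -0.0]
force: [1.0, -1.3, -0.1]
finger_gap: 0.6
finger_force: 0.0
```

Emit:
carry_out --plan '[[[0,0,0.001,0,0,0],[0,0,0.002,0,0,0],[0,0,0.003,0,0,0],[0,0,0.004,0,0,0],[0,0,0.005,0,0,0],[0,0,0.006,0,0,0],[0,0,0.007,0,0,0],[0,0,0.008,0,0,0],[0,0,0.008,0,0,0],[0,0,0.008,0,0,0]]]'

```text
t: 8.18
eef_pos: [542.0, -262.0, 73.7]
eef_rot: [-0.266, -3.13, -0.0]
force: [-0.5, 0.3, -0.8]
finger_gap: 0.5
finger_force: 0.0
```

```bash
python3 - <<'E'
from h import *
s=telemetry.read_state();print(s['force'],s['eef_pos'],np.round(s['joint_torque'],2),s['finger_gap'])
f=cams.snapshot('scene');w=cams.snapshot('wrist')
b=cv2.resize(f['frame'][190:230,262:302,::-1],(400,400),interpolation=cv2.INTER_CUBIC)
b=cv2.convertScaleAbs(b,alpha=1.5,beta=10)
a=cv2.resize(w['frame'][180:300,260:380,::-1],(400,400),interpolation=cv2.INTER_CUBIC)
cv2.imwrite('pics/c7.png',np.hstack([a,b]))
E
```

```text
[-0.47820566  0.25919453 -0.81186221] [ 542.00337849 -262.00981658   73.69800205] [ -0.   -53.31  23.71   5.64  -0.08  -0.  ] 0.46806578444420116
```

View pics/c7.png

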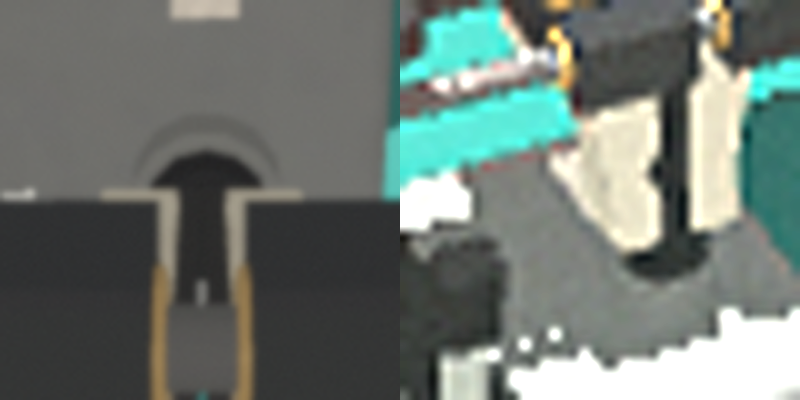

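Both crops show the fingers above the button, which is still partly visible. I'll triangulate the tip edges numerically: the robot-side edge from the wrist camera, the far edge from the scene camera.

```bash
python3 - <<'E'
from h import *
from scipy.spatial.transform import Rotation as R
f=cams.snapshot('wrist');g=cams.snapshot('scene');K=np.array(f['camera_matrix']);W=np.array(f['world_from_camera'])
s=telemetry.read_state();r=R.from_rotvec(s['eef_rot']);p=np.array(s['eef_pos'])
def fish(P):
    c=(np.array(P)-W[:3,3])@W[:3,:3];q=np.hypot(c[0],c[1]);th=np.arctan2(q,c[2]);return K[:2,2]+K[0,0]*th*c[:2]/q
xs=r.as_matrix()[:,0];print('toolx',xs.round(2))
for d in(-20,-10,-5,0,5,10,22):
    print(d,'wristedge',fish(p+r.apply([9.5*np.sign(-xs[0])*1,0,d])).round(1),'other',fish(p+r.apply([-9.5*np.sign(-xs[0]),0,d])).round(1),'scene far',proj(g,p+r.apply([9.5*np.sign(xs[0]),0,d]))[0].round(1))
print([(np.round(d['location'],1).tolist(),round(d['p'],2)) for d in cams.pinpoint('scene','button_top')[:3]])
print([(np.round(d['location'],1).tolist(),round(d['p'],2)) for d in cams.pinpoint('scene','lever_grip')[:3]],s['force'])
E
```

```text
toolx [-0.99  0.17 -0.  ]
-20 wristedge [318.8 244.8] other [318.8 275.9] scene far [289.  210.2]
-10 wristedge [318.9 237.3] other [318.9 267.2] scene far [289.1 213.4]
-5 wristedge [318.9 233.8] other [319.  263.1] scene far [289.1 214.9]
0 wristedge [319.  230.5] other [319.  259.3] scene far [289.2 216.5]
5 wristedge [319.  227.4] other [319.  255.6] scene far [289.2 218.1]
10 wristedge [319.  224.4] other [319.  252.1] scene far [289.3 219.6]
22 wristedge [319.1 217.8] other [319.1 244.3] scene far [289.4 223.3]
[([192.1, -318.3, 81.8], 0.61), ([541.7, -261.5, 84.6], 0.5), ([451.2, -592.9, 87.2], 0.39)]
[([475.4, -657.0, 99.8], 0.71), ([559.7, -326.1, 104.0], 0.66), ([216.4, -381.2, 101.8], 0.46)] [-0.1403118   0.65841269  1.37394924]
```

Both cameras agree that the shut tips sit about 9 mm behind the TCP, so they are at z≈82.7 now, just about to touch. I press on with 8 mm.

Emit:
carry_out --plan '[[[0,0,0.002,0,0,0],[0,0,0.004,0,0,0],[0,0,0.006,0,0,0],[0,0,0.008,0,0,0],[0,0,0.01,0,0,0],[0,0,0.012,0,0,0],[0,0,0.012,0,0,0],[0,0,0.012,0,0,0],[0,0,0.012,0,0,0],[0,0,0.012,0,0,0]]]'

```text
t: 9.32
eef_pos: [542.2, -262.1, 67.9]
eef_rot: [0.266, 3.13, -0.0]
force: [-0.9, 1.0, 4.3]
finger_gap: 0.7
finger_force: 2.1
```

```bash
python3 - <<'E'
from h import *
g=cams.snapshot('scene')
im=cv2.imread('pics/scene0.png')
for d in(-30,-20,-10,0,10,22):
    # start pose: tool y dir at 115.9deg
    t=np.radians(115.9);y=np.array([np.cos(t),np.sin(t),0]);print(d,[proj(g,np.array([294.6,-607.3,217-d])+k*y)[0].round(0).tolist() for k in(-54,54)])
s=telemetry.read_state();print(s['force'],s['eef_pos'])
E
```

```text
-30 [[74.0, 164.0], [115.0, 143.0]]
-20 [[75.0, 168.0], [116.0, 146.0]]
-10 [[77.0, 172.0], [117.0, 150.0]]
0 [[78.0, 176.0], [118.0, 154.0]]
10 [[80.0, 180.0], [120.0, 157.0]]
22 [[81.0, 184.0], [121.0, 162.0]]
[-0.95698253  0.0041484   3.54086798] [ 542.18769406 -262.06203239   67.88351042]
```

Contact at 4 N puts the tip at about eef z + 11. Full press needs about 5 mm more.

Emit:
carry_out --plan '[[[0,0,0.003,0,0,0],[0,0,0.006,0,0,0],[0,0,0.009,0,0,0],[0,0,0.011,0,0,0],[0,0,0.011,0,0,0],[0,0,0.011,0,0,0],[0,0,0.011,0,0,0],[0,0,0.011,0,0,0],[0,0,0.011,0,0,0],[0,0,0.011,0,0,0]]]'

```text
t: 10.2
eef_pos: [542.3, -262.1, 64.6]
eef_rot: [0.264, 3.129, -0.001]
force: [-7.4, 5.0, 23.3]
finger_gap: 0.4
finger_force: 11.6
```

```bash
python3 - <<'E'
from h import *
g=cams.snapshot('scene')
F=[telemetry.read_state()['force'][2]]
for q in('lever_grip','button_top'):print(q,[(np.round(d['location'],1).tolist(),round(d['p'],2)) for d in cams.pinpoint('scene',q)[:4]])
for _ in range(3):
    cams.snapshot('wrist');F.append(telemetry.read_state()['force'][2])
print(np.round(F,1))
E
```

```text
lever_grip [([218.1, -375.8, 100.0], 0.49), ([504.9, -320.0, 84.7], 0.46), ([476.3, -657.6, 100.9], 0.43)]
button_top [([186.1, -319.3, 80.1], 0.55), ([454.2, -589.9, 84.3], 0.44)]
[22.  23.8 22.8 23.4]
```

The button is bottomed at 23 N, and the lever is detected dropped at (505,-320,85); the model says (506.7,-318.7,81). Now I retreat, part-open, and go over the lever.

```bash
python3 step.py 80.3 542 -262 130 506.7 -318.7 130 506.7 -318.7 90
```

```text
t 10.5 p [ 542.3 -262.1   64.6] F [-5.7  4.7 23.4] gap 0.5 w [-0.0002  0.0004  0.0003]
[ 542. -262.  130.] [ 5.000e-04  1.000e-04 -1.309e-01]
[ 506.7 -318.7  130. ] [ 0.0511 -0.1236 -0.1309]
[ 506.7 -318.7   90. ] [ 0.0512 -0.1235 -0.0509]
```

Emit:
carry_out --plan '[[[0,0,-0.07,0,0,0],[0,0,-0.13,0,0,0],[0,0,-0.13,0,0,0],[0.051,-0.1236,-0.13,0,0,0],[0.051,-0.1236,-0.13,0,0,0],[0.051,-0.1236,-0.13,0,0,0],[0.051,-0.1236,-0.1,0,0,0],[0.051,-0.1236,-0.07,0,0,0],[0.051,-0.1236,-0.05,0,0,0],[0.051,-0.1236,-0.05,0,0,0]]]' --claw -0.05

```text
t: 11.33
eef_pos: [504.7, -317.9, 84.3]
eef_rot: [-0.266, -3.126, -0.002]
force: [-0.5, 0.1, -0.3]
finger_gap: 42.0
finger_force: 0.0
```

```bash
python3 - <<'E'
from h import *
for c in('scene','wrist'):
  cams.snapshot(c)
  for q in('lever_grip','button_top'):print(c,q,[(np.round(d['location'],1).tolist(),round(d['p'],2)) for d in cams.pinpoint(c,q)[:4]])
E
python3 step.py 80.3 506.7 -318.7 90 506.7 -318.7 58
```

```text
scene lever_grip [([216.1, -382.8, 102.3], 0.65), ([479.9, -660.6, 102.7], 0.58), ([503.2, -318.3, 84.8], 0.5)]
scene button_top [([542.3, -259.7, 84.4], 0.62), ([186.6, -323.2, 82.3], 0.52), ([452.2, -593.8, 86.6], 0.39)]
wrist lever_grip [([508.7, -320.0, 81.8], 0.93)]
wrist button_top [([453.4, -593.0, 83.7], 0.83)]
t 11.63 p [ 507.1 -318.6   88. ] F [ 0.2 -0.2  0.6] gap 41.4 w [-0.0001  0.0004  0.0001]
[ 506.7 -318.7   90. ] [ 0.0008 -0.0003 -0.004 ]
[ 506.7 -318.7   58. ] [ 0.0009 -0.0002  0.06  ]
```

Emit:
carry_out --plan '[[[0,0,0.02,0,0,0],[0,0,0.03,0,0,0],[0,0,0.04,0,0,0],[0,0,0.046,0,0,0],[0,0,0.052,0,0,0],[0,0,0.056,0,0,0],[0,0,0.06,0,0,0],[0,0,0.064,0,0,0],[0,0,0.064,0,0,0],[0,0,0.064,0,0,0]]]'

```text
t: 12.47
eef_pos: [506.5, -318.7, 55.2]
eef_rot: [-0.266, -3.13, 0.0]
force: [-0.2, 0.0, -0.5]
finger_gap: 41.5
finger_force: 0.0
```

Emit:
carry_out --plan '[[[0,0,0,0,0,0],[0,0,0,0,0,0],[0,0,0,0,0,0],[0,0,0,0,0,0],[0,0,0,0,0,0],[0,0,0,0,0,0],[0,0,0,0,0,0],[0,0,0,0,0,0],[0,0,0,0,0,0],[0,0,0,0,0,0]]]' --claw -1

```text
t: 13.3
eef_pos: [506.6, -318.4, 55.3]
eef_rot: [0.265, 3.13, 0.0]
force: [0.1, 5.8, 3.3]
finger_gap: 15.8
finger_force: 30.0
```

Lever gripped (gap 15.8 mm, 30 N). Swinging it up along the arc.

Emit:
carry_out --plan '[[[-0.0102,0,-0.0122,0,0,0],[-0.0221,0,-0.0227,0,0,0],[-0.0354,0,-0.0314,0,0,0],[-0.0499,0,-0.0379,0,0,0],[-0.0652,0,-0.0422,0,0,0],[-0.0809,0,-0.0442,0,0,0],[-0.0947,0,-0.044,0,0,0],[-0.1052,0,-0.0426,0,0,0],[-0.1073,0,-0.0422,0,0,0],[-0.1073,0,-0.0422,0,0,0]]]'

```text
t: 14.13
eef_pos: [559.1, -327.0, 76.8]
eef_rot: [-0.265, -3.128, -0.001]
force: [-2.9, 8.5, 4.1]
finger_gap: 15.9
finger_force: 30.0
```

```bash
python3 - <<'E'
from h import *
cams.snapshot('scene')
for q in('lever_grip','button_top'):print(q,[(np.round(d['location'],1).tolist(),round(d['p'],2)) for d in cams.pinpoint('scene',q)[:4]])
E
python3 step.py 80.3 559.5 -327.8 76
```

```text
lever_grip [([479.5, -659.4, 102.6], 0.67), ([218.3, -378.6, 103.9], 0.61), ([553.9, -327.4, 105.8], 0.4)]
button_top [([541.3, -259.7, 82.7], 0.56), ([457.1, -593.1, 87.7], 0.4), ([186.9, -320.4, 81.3], 0.4)]
t 14.28 p [ 559.1 -327.    76.9] F [-2.7  7.7  2.8] gap 15.9 w [ 0.0002 -0.0005 -0.    ]
[ 559.5 -327.8   76. ] [-0.001  -0.0013  0.0018]
```

Emit:
carry_out --plan '[[[-0.003,0,0,0,0,0],[-0.006,0,0,0,0,0],[-0.008,0,0,0,0,0],[-0.008,0,0,0,0,0],[-0.008,0,0,0,0,0],[-0.008,0,0,0,0,0],[-0.008,0,0,0,0,0],[-0.008,0,0,0,0,0],[-0.008,0,0,0,0,0],[-0.008,0,0,0,0,0]]]'

```text
t: 15.12
eef_pos: [561.9, -327.5, 76.4]
eef_rot: [-0.266, -3.127, -0.002]
force: [-5.0, 8.3, 1.8]
finger_gap: 16.0
finger_force: 30.0
```

Emit:
carry_out --plan '[[[0,0,0,0,0,0],[0,0,0,0,0,0],[0,0,0,0,0,0],[0,0,0,0,0,0],[0,0,0,0,0,0],[0,0,0,0,0,0],[0,0,0,0,0,0],[0,0,0,0,0,0],[0,0,0,0,0,0],[0,0,0,0,0,0]]]' --claw -0.05

```text
t: 15.95
eef_pos: [563.3, -328.4, 76.3]
eef_rot: [-0.266, -3.13, 0.0]
force: [0.1, 0.1, 0.7]
finger_gap: 41.4
finger_force: 0.0
```

Emit:
carry_out --plan '[[[0,0,-0.02,0,0,0],[0,0,-0.04,0,0,0],[0,0,-0.07,0,0,0],[0,0,-0.11,0,0,0],[0,0,-0.16,0,0,0],[0,0,-0.16,0,0,0],[0,0,-0.16,0,0,0],[0,0,-0.16,0,0,0],[0,0,-0.16,0,0,0],[0,0,-0.16,0,0,0]]]'

```text
t: 16.78
eef_pos: [562.9, -328.2, 155.7]
eef_rot: [-0.266, -3.129, -0.0]
force: [-0.4, 0.1, -0.8]
finger_gap: 41.4
finger_force: 0.0
```

```bash
python3 - <<'E'
from h import *
for c in('scene','wrist','top'):
  f=cams.snapshot(c)
  for q in('lever_grip','button_top','key_top'):print(c,q,[(np.round(d['location'],1).tolist(),round(d['p'],2)) for d in cams.pinpoint(c,q)[:4]])
  if c=='scene':cv2.imwrite('pics/c8.png',cv2.resize(f['frame'][150:270,220:420,::-1],(800,480)))
E
python3 step.py 80.3 545 -9.5 157 545 -9.5 90
```

```text
scene lever_grip [([557.7, -326.2, 102.6], 0.68), ([216.3, -379.3, 104.6], 0.55), ([475.9, -660.9, 100.6], 0.48), ([784.8, 195.3, -3.9], 0.36)]
scene button_top [([543.0, -259.0, 83.4], 0.58), ([452.4, -591.6, 87.9], 0.57), ([782.4, 195.0, 2.0], 0.54), ([189.0, -322.6, 81.2], 0.51)]
scene key_top [([545.2, -8.2, 83.3], 0.8)]
wrist lever_grip [([562.4, -327.0, 103.2], 0.96), ([544.8, -11.2, 3.2], 0.21)]
wrist button_top [([455.6, -591.8, 83.2], 0.77), ([542.8, -260.5, 83.0], 0.67)]
wrist key_top [([545.2, -8.6, 83.9], 0.8)]
top lever_grip [([559.2, -325.9, 105.0], 0.63), ([219.2, -376.3, 102.3], 0.57), ([475.9, -657.4, 103.1], 0.45)]
top button_top [([539.2, -261.0, 78.4], 0.6), ([452.6, -597.2, 81.3], 0.57), ([189.1, -321.5, 79.6], 0.39)]
top key_top []
t 17.38 p [ 563.3 -328.3  156.3] F [-0.1 -0.1 -0.4] gap 41.6 w [ 0. -0. -0.]
[545.   -9.5 157. ] [ 0.1436  0.6224 -0.0013]
[545.   -9.5  90. ] [0.1436 0.6224 0.1327]
```

The lever stands on its own at (558,-326,103), same as at the start, and the button is out at z≈83. On to the key at (545,-9), fingers shut.

Emit:
carry_out --plan '[[[0.1436,0.6224,-0.001,0,0,0],[0.1436,0.6224,-0.001,0,0,0],[0.1436,0.6224,-0.001,0,0,0],[0.1436,0.6224,-0.001,0,0,0],[0.1436,0.6224,-0.001,0,0,0],[0.1436,0.6224,-0.001,0,0,0],[0.1436,0.6224,-0.001,0,0,0],[0.1436,0.6224,-0.001,0,0,0],[0.1436,0.6224,-0.001,0,0,0],[0.1436,0.6224,-0.001,0,0,0]]]' --claw -1

```text
t: 18.22
eef_pos: [545.1, -7.8, 157.2]
eef_rot: [0.261, 3.13, 0.0]
force: [0.2, 0.4, 0.6]
finger_gap: 0.4
finger_force: 0.0
```

Emit:
carry_out --plan '[[[0,0,0.03,0,0,0],[0,0,0.06,0,0,0],[0,0,0.09,0,0,0],[0,0,0.12,0,0,0],[0,0,0.12,0,0,0],[0,0,0.12,0,0,0],[0,0,0.12,0,0,0],[0,0,0.12,0,0,0],[0,0,0.12,0,0,0],[0,0,0.12,0,0,0]]]'

```text
t: 19.05
eef_pos: [545.4, -9.5, 97.6]
eef_rot: [0.266, 3.129, 0.001]
force: [0.1, -0.7, -1.1]
finger_gap: 0.5
finger_force: 0.0
```

```bash
python3 step.py 80.3 545 -9 78 545 -9 70 545 -9 62
```

```text
t 19.05 p [545.4  -9.5  97.6] F [ 0.1 -0.7 -1.1] gap 0.5 w [ 0.0002  0.0004 -0.    ]
[545.  -9.  78.] [0.0011 0.0008 0.0393]
[545.  -9.  70.] [0.0011 0.0007 0.0553]
[545.  -9.  62.] [0.0011 0.0007 0.0713]
```

Emit:
carry_out --plan '[[[0,0,0.02,0,0,0],[0,0,0.03,0,0,0],[0,0,0.038,0,0,0],[0,0,0.042,0,0,0],[0,0,0.046,0,0,0],[0,0,0.05,0,0,0],[0,0,0.054,0,0,0],[0,0,0.055,0,0,0],[0,0,0.055,0,0,0],[0,0,0.055,0,0,0]]]'

```text
t: 19.88
eef_pos: [544.5, -9.6, 69.5]
eef_rot: [-0.265, -3.13, 0.0]
force: [-4.6, 0.8, 6.9]
finger_gap: 0.3
finger_force: 3.1
```

```bash
cat > fz.py <<'E'
from h import *
F=[]
for _ in range(8):
    s=telemetry.read_state();F.append([*s['force'],s['eef_pos'][2]]);cams.snapshot('scene')
F=np.array(F);print(s['t'],F.mean(0).round(2),F.std(0).round(2),[(np.round(d['location'],1).tolist(),round(d['p'],2)) for d in cams.pinpoint('scene','key_top')[:2]])
E
python3 fz.py
```

```text
20.2333 [-3.53  0.62  6.09 69.57] [0.77 0.61 0.61 0.02] [([545.3, -6.2, 76.4], 0.58)]
```

6.1 N matches 6 mm of travel (spring 4 N + 350 N/m), so the tip is at eef z + 10.4. Flush is 8 mm further.

Emit:
carry_out --plan '[[[0,0,0.003,0,0,0],[0,0,0.006,0,0,0],[0,0,0.009,0,0,0],[0,0,0.012,0,0,0],[0,0,0.014,0,0,0],[0,0,0.016,0,0,0],[0,0,0.016,0,0,0],[0,0,0.016,0,0,0],[0,0,0.016,0,0,0],[0,0,0.016,0,0,0]]]'

```text
t: 21.17
eef_pos: [544.5, -9.6, 61.8]
eef_rot: [-0.265, -3.13, 0.0]
force: [-5.5, 1.2, 8.9]
finger_gap: 0.4
finger_force: 4.4
```

```bash
python3 fz.py; python3 - <<'E'
from h import *
f=cams.snapshot('scene')
for q in('lever_grip','button_top'):print(q,[(np.round(d['location'],1).tolist(),round(d['p'],2)) for d in cams.pinpoint('scene',q)[:4]])
a=cv2.resize(f['frame'][160:210,335:395,::-1],(400,333),interpolation=cv2.INTER_CUBIC);b=cv2.resize(f['frame'][190:265,235:325,::-1],(400,333),interpolation=cv2.INTER_CUBIC)
cv2.imwrite('pics/c9.png',np.hstack([a,b]))
E
```

```text
21.5167 [-4.89  0.61  8.68 61.85] [0.41 0.45 0.37 0.01] [([756.0, -68.2, 0.4], 0.59), ([543.0, -9.8, 72.1], 0.52)]
lever_grip [([479.8, -662.7, 100.7], 0.7), ([219.1, -378.8, 100.0], 0.62), ([558.6, -324.6, 103.1], 0.6), ([749.4, -218.6, 2.6], 0.21)]
button_top [([185.4, -317.8, 81.8], 0.51), ([542.8, -6.4, 0.5], 0.51), ([453.8, -594.0, 85.0], 0.41), ([540.9, -260.5, 81.4], 0.38)]
```

View pics/c9.png

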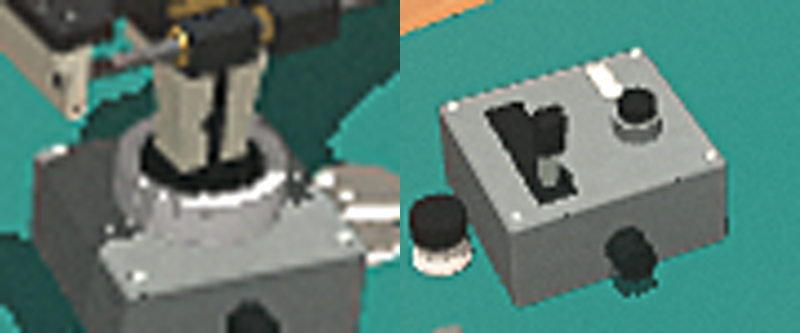

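The left crop shows the key held by the shut fingertips at (205,165), flush with the collar. The networks give its top at z 72.1 and the force is 8.7 N, about 13.4–13.7 mm of travel. The right crop shows the lever up at (548,130) and the button out at (637,105).

```bash
python3 -c "
from cell import hand_in
print(hand_in())"
```

```text
the job is handed in; nothing more can be done
None
```

I tested the breaker and lifted its lever back up, where it stands on its own with the test button out. I then handed in at about 22 s, still holding the dead-man key flush with its collar (8.7 N, top at about 72 mm).

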